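Hang the rinsed blue tumbler on its drying peg at the radio swap-meet stall

ROBOT

A 6-joint arm with a two-finger parallel gripper is mounted at the origin on the work surface. World frame = base frame: x ahead of the robot, y to its left, z up, the work surface at z = 0. Lengths are in m, angles in rad, forces in N, time in s.
With the tool pointing down it reaches from about 0.4 to 0.925 m from the base axis. Payload 12.5 kg.
Tool frame: the origin (TCP) lies midway between the tips of the shut fingers; the grasp point (between the pads) lies 19 mm behind it; z points along the fingers, y is the direction in which the jaws open and shut (so a half turn about z gives the same grasp; the last joint's range is limited). The gripper opens to 95 mm and grips with 3 to 60 N. Pads are 20 mm wide; open, the fingers measure 119 mm over their backs; the gripper's body (75 mm by 180 mm) begins 59 mm behind the grasp point.
Start: joints at [-1.309, 0.491, 1.559, -0, 1.092, -0.106], TCP at [0.225, -0.583, 0.176] pointing down, gripper open.
Joint ranges: [-3.1, 3.1], [-0.84, 2.19], [0.05, 2.79], [-1.13, 4.28], [0.06, 2.93], [-2.69, 2.69]. Speed limits (rad/s): [2.22, 2.22, 2.79, 3.14, 3.14, 3.14].

INTERFACE

Orientations are given as a unit quaternion [x, y, z, w].
In Python, from bench import ctrl gives the robot as it stands. The module is installed in compiled form; this text tells all that it offers.
- The arm moves only by the tool move_arm, never from a script. Its argument "plan" is a list of rows, each an object with "offset": the shift along the tool's x, y, z in cm, a list of three; "turn": the turn, a rotation vector about the tool's x, y, z in degrees, a list of three. A call has 1 to 12 rows; each row is the pose to reach, as a shift and turn from the pose commanded when the call began, along the tool's axes at that moment; what a row does not reach only later rows make up. A row lasts 1/8 s, in which the tool goes at most 62.5 mm and 10.7 degrees, less where a joint would pass 70% of its speed; a pose out of reach is approached as far as the arm can. A call with a gripper value outside its range is refused whole. "jaw" is the closure, from -1 (fully open) to 1 (shut), so that 0 is half open, set as the call begins (left out, the last holds). The fingers move at their own pace and stop on an object; "newtons" is the grip in N (left out, the last holds). Time passes only in rows, so rows that repeat a pose let the fingers close. It gives the time, the measured TCP pose, the force and the opening at its end, in the units of the state.
- ctrl.read_state(): the state, without advancing time (a new reading comes with each control period).
- ctrl.read_camera(name): name is "scene" or "top" or "wrist"; returns a dict with "pixels" (420x560x3 uint8, red, green, blue), "fx", "fy", "cx", "cy" (pixels), "position" and "orientation" of the camera in the world; the wrist camera has in their place "T_tool_cam" (4x4, takes a point from camera to tool coordinates, whose origin is the TCP and whose axes are the flange's). Camera axes: x right, y up, looking along -z (the intrinsics and any distortion apply to the point x, -y, -z); pixel columns grow to the right and rows downward; lengths in m; the calibration is good to about 2 mm. A picture is of the moment at which its call begins: read the wrist's pose just before it. There is no depth.
- ctrl.close_job(): hands the job in, once; it reports no verdict.
The state is a dict: "time_s": time; "joint_positions": joint angles; "qd": joint speeds; "joint_efforts": joint torques, N m; "eef_pos": TCP position; "tool_rot": TCP orientation; "contact_force": force on the tool from outside, world axes, zero at the start; "torque": the same for the moment, N m; "finger_gap": opening from 0.0 (shut) to 1.0 (fully open).
Only numpy, scipy, OpenCV 4.12 (cv2) and the standard library are available. Lean on these libraries where they do the work, as an engineer would, in place of code of your own. Each camera call takes 0.05 s, during which the arm holds its last target.

TASK

The blue tumbler has just been rinsed: lift it off the rails it lies on and invert it over the empty drying peg, mouth down, lowering it in the grip until its rim is down on the wooden foot before you let go. Leave the orange tumbler lying on its rails and the grey one standing on its peg undisturbed.

Things in the scene. Friction and masses are not known exactly. Their poses are not given: they have to be found in the camera images.
- blue_mid (a point): Centre of the blue tumbler, a straight cup 52 mm across, 80 mm long, wall 3 mm, about 90 g; on its axis, 40 mm from either end. Own x axis: from open mouth to closed end (up when mouth down). It starts lying level, axis 55 mm above the table, on two rails along it on a 120 x 70 mm block, its sides free for fingers, mouth facing the robot's right (-y) within 25 degrees.
- peg_free_foot (a point): Empty drying peg: fixed upright steel rod, 16 mm across, round top, amid a round light-wood foot (110 mm across, 14 mm thick). The point is on the peg's axis at the foot's upper face; z up. The peg rises 51 mm above it. A tumbler on it has its rim on the wood, its centre 40 mm above this point and 15 mm of play all round the peg.
- orange_mid (a point): Centre of the orange tumbler, same shape and axes as the blue one, lying on a pair of rails of its own. Both pairs: steel rods along the cup, 10 mm thick, 32 mm apart, tops 33 mm above the table. Leave it alone.
- grey_mid (a point): Centre of the grey tumbler, the same shape and axes as the blue one, already standing mouth down over another peg like the empty one. Leave it alone.
Not all that is in view belongs to the job. Of the things like the part that bears blue_mid, leave any that is pink; of the rest the larger one is meant. What is shaped like the part that bears peg_free_foot but yellow is not meant.

How it is judged:
By the outcome, as a careful person would: the job done as asked, in the order asked, and still so for the second after the job is handed in, with the robot touching nothing.
It also fails if it takes over 40 s, if anything falls off the work surface, if the arm or the gripper's body presses on something with over 40 N, if the wrist force passes 120 N, or if a joint passes its speed limit or range.

## Working session

There is one attempt and no reset: what is moved stays moved. The work goes in short steps, Python scripts to look and compute and a tool call to move; the robot and the scene stay as the last step left them, time stands still between calls to the robot, and variables do not carry over. Pictures are saved under pics/ and viewed, and the job is handed in when it is done.

Besides the shell and the picture viewer there is one more tool, called after "Emit:" as name(argument=value, ...), one argument or row to a line, values as JSON. move_arm: Moves the arm, as the interface text tells. Its arguments: {"type":"object","properties":{"plan":{"type":"array","items":{"type":"object","properties":{"offset":{"type":"array","items":{"type":"number"}},"turn":{"type":"array","items":{"type":"number"}}}}},"jaw":{"type":"number"},"newtons":{"type":"number"}},"required":["plan"]}

```bash
mkdir -p pics
cat > h.py <<'E'
import numpy as np,cv2,json
from scipy.spatial.transform import Rotation as R
from bench import ctrl
def grab(name,fn):
    s=ctrl.read_state(); c=ctrl.read_camera(name)
    cv2.imwrite('pics/'+fn+'.png',c['pixels'][:,:,::-1]); 
    if name=='wrist':
        T=np.eye(4);T[:3,:3]=R.from_quat(s['tool_rot']).as_matrix();T[:3,3]=s['eef_pos'];T=T@np.array(c['T_tool_cam'])
    else:
        T=np.eye(4);T[:3,:3]=R.from_quat(c['orientation']).as_matrix();T[:3,3]=c['position']
    c['T']=T;np.savez('pics/'+fn+'.npz',**{k:c[k] for k in('pixels','fx','fy','cx','cy','T')})
    return c
def load(fn): return dict(np.load('pics/'+fn+'.npz'))
def ray(c,u,v):
    d=c['T'][:3,:3]@np.array([(u-c['cx'])/c['fx'],-(v-c['cy'])/c['fy'],-1.]);return c['T'][:3,3],d
def onz(c,u,v,z):
    o,d=ray(c,u,v);return o+d*(z-o[2])/d[2]
def proj(c,p):
    q=c['T'][:3,:3].T@(np.array(p)-c['T'][:3,3]);return c['fx']*q[0]/-q[2]+c['cx'],c['fy']*-q[1]/-q[2]+c['cy']
E
python3 - <<'E'
from h import *
for n in('scene','top','wrist'):
    c=grab(n,n+'0');print(n,{k:v for k,v in c.items() if k not in('pixels',)})
s=ctrl.read_state();print(s)
E
```

```text
scene {'fx': 395.4161011049084, 'fy': 395.4161011049084, 'cx': 284.28188556790695, 'cy': 214.24795742757297, 'position': array([1.23603505, 0.23680576, 0.66511473]), 'orientation': array([0.26513847, 0.36101152, 0.71355168, 0.53871725]), 'T': array([[-0.27897064, -0.57736912,  0.76734626,  1.23603505],
       [ 0.96024128, -0.15890882,  0.22953142,  0.23680576],
       [-0.01058627,  0.80087008,  0.59874456,  0.66511473],
       [ 0.        ,  0.        ,  0.        ,  1.        ]])}
top {'fx': 399.63830326656716, 'fy': 399.63830326656716, 'cx': 279.1863487813035, 'cy': 207.47924625600032, 'position': array([4.20373949e-01, 5.19835222e-04, 9.37970895e-01]), 'orientation': array([ 0.00672005, -0.02853359, -0.70643451,  0.70717109]), 'T': array([[ 2.72231668e-04,  9.98756639e-01, -4.98508065e-02,
         4.20373949e-01],
       [-9.99523627e-01,  1.81024539e-03,  3.08097846e-02,
         5.19835222e-04],
       [ 3.08617191e-02,  4.98186715e-02,  9.98281350e-01,
         9.37970895e-01],
       [ 0.00000000e+00,  0.00000000e+00,  0.00000000e+00,
         1.00000000e+00]])}
wrist {'fx'
[... 697 characters left out ...]
  ]])}
{'time_s': 0.15, 'joint_positions': array([-1.30861628e+00,  4.91397532e-01,  1.55930011e+00, -4.23100196e-05,
        1.09168653e+00, -1.05597777e-01]), 'qd': array([-0.00012274, -0.00187481, -0.00013421,  0.00166143, -0.00126334,
        0.00174563]), 'joint_efforts': array([ 1.11437643e-03, -6.12896347e+01, -2.58277863e+01,  6.92686415e-02,
        4.73468774e-02, -6.56294355e-05]), 'eef_pos': array([ 0.22467352, -0.58300619,  0.17571386]), 'tool_rot': array([ 9.83138163e-01,  1.82863873e-01, -4.96644306e-05, -3.93077887e-04]), 'contact_force': array([-0.23325964, -0.51748849, -0.27525074]), 'torque': array([-0.01746832, -0.01879252, -0.01267022]), 'finger_gap': 1.0030104575942191}
```

View pics/scene0.png

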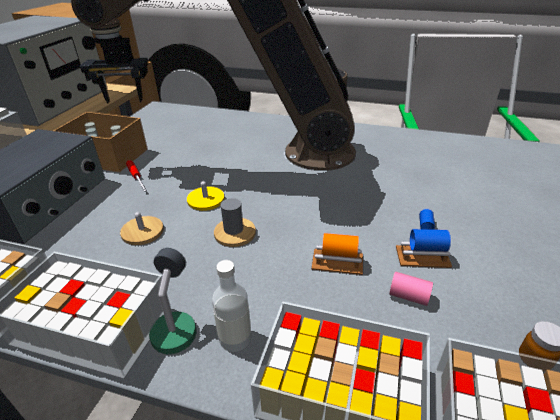

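View pics/top0.png

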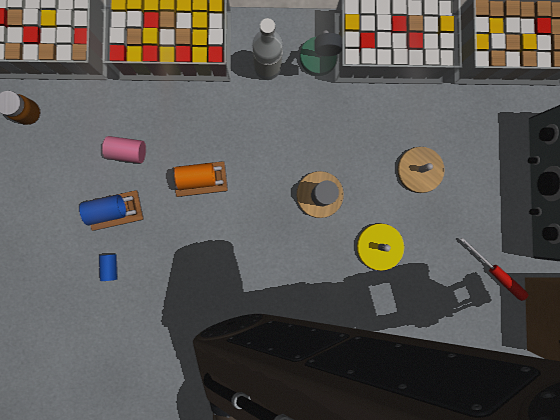

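View pics/wrist0.png

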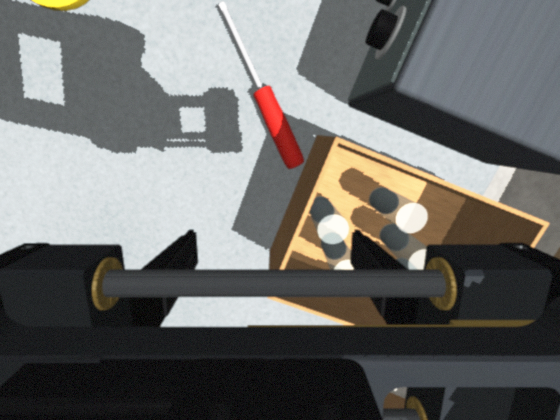

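```bash
python3 - <<'E'
from h import *
for fn in('top0','scene0'):
    c=load(fn);hsv=cv2.cvtColor(c['pixels'],cv2.COLOR_RGB2HSV)
    for nm,lo,hi in(('blue',(105,140,40),(125,255,255)),('orange',(8,200,120),(18,255,255)),('wood',(10,60,120),(22,180,255)),('yellow',(25,180,100),(33,255,255)),('pink',(160,60,100),(179,200,255))):
        m=cv2.inRange(hsv,lo,hi)
        for k in cv2.findContours(m,0,2)[0]:
            a=cv2.contourArea(k)
            if a<150: continue
            r=cv2.minAreaRect(k);print(fn,nm,a,[np.round(x,1) for x in r])
E
python3 - <<'E'
from h import *
c=load('top0');p=c['pixels'][:,:,::-1]
cv2.imwrite('pics/topz.png',cv2.resize(p[130:290,60:240],None,fx=4,fy=4,interpolation=2))
cv2.imwrite('pics/topz2.png',cv2.resize(p[130:290,290:470],None,fx=4,fy=4,interpolation=2))
E
```

```text
top0 blue 390.5 [array([107.6, 267.2]), array([25.8, 16.7]), np.float64(86.6)]
top0 blue 948.0 [array([102.1, 209.7]), array([23.1, 45.5]), np.float64(77.7)]
top0 orange 750.5 [array([194.4, 175.2]), array([21. , 39.7]), np.float64(84.8)]
top0 wood 222.0 [array([116.2, 221.7]), array([ 6.3, 52.4]), np.float64(76.0)]
top0 wood 690.5 [array([321.4, 194.1]), array([43.1, 45.9]), np.float64(5.4)]
top0 wood 291.5 [array([200. , 178.5]), array([28.8, 51.1]), np.float64(83.2)]
top0 wood 1547.0 [array([421.5, 169. ]), array([44., 45.]), np.float64(90.0)]
top0 wood 160.0 [array([529.5,  58. ]), array([14., 13.]), np.float64(90.0)]
top0 wood 165.0 [array([498.,  58.]), array([14., 12.]), np.float64(90.0)]
top0 wood 181.5 [array([79. , 51.5]), array([15., 14.]), np.float64(90.0)]
top0 wood 183.0 [array([46., 51.]), array([14., 14.]), np.float64(90.0)]
top0 wood 185.5 [array([12. , 50.5]), array([15., 14.]), np.float64(90.0)]
top0 wood 155.5 [array([513. ,  41.5]), array([13., 12.]), np.float64(90.0)]
top0 wood 176.0 [array([133.5,  36. ]), array([14., 13.]), np.float64(90.0)]
top0 wood 183.5 [a
[... 2646 characters left out ...]
]), array([18.6, 17.5]), np.float64(11.3)]
scene0 yellow 255.0 [array([390.9, 345.2]), array([19. , 16.1]), np.float64(11.3)]
scene0 yellow 246.0 [array([304.2, 343.3]), array([17. , 16.8]), np.float64(15.9)]
scene0 yellow 237.0 [array([349.2, 335.4]), array([17.2, 15.6]), np.float64(12.5)]
scene0 yellow 217.5 [array([309.4, 326.3]), array([16.2, 15.5]), np.float64(15.3)]
scene0 yellow 174.5 [array([120.6, 316.2]), array([11.2, 21.1]), np.float64(38.7)]
scene0 yellow 151.0 [array([ 26.7, 292.7]), array([ 9.7, 23.1]), np.float64(48.0)]
scene0 yellow 535.0 [array([205., 198.]), array([22., 36.]), np.float64(90.0)]
scene0 pink 792.0 [array([411.2, 286.8]), array([41. , 21.4]), np.float64(16.3)]
```

View pics/topz.png

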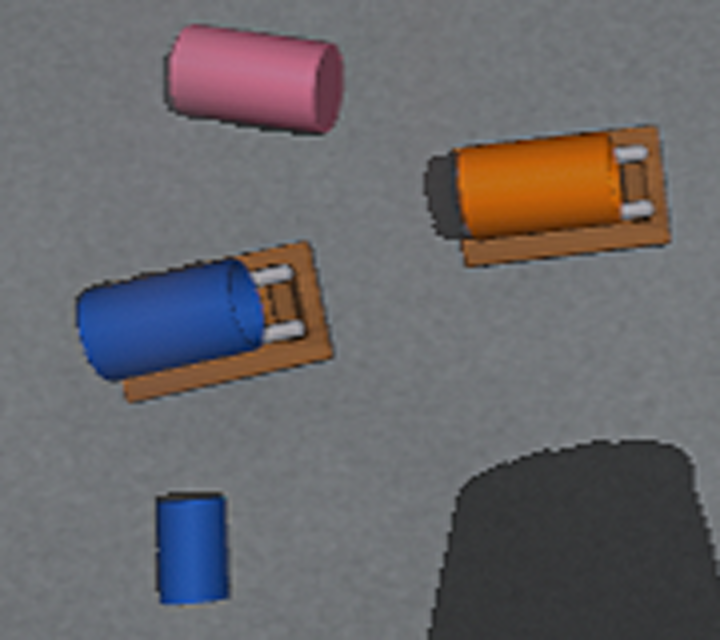

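View pics/topz2.png

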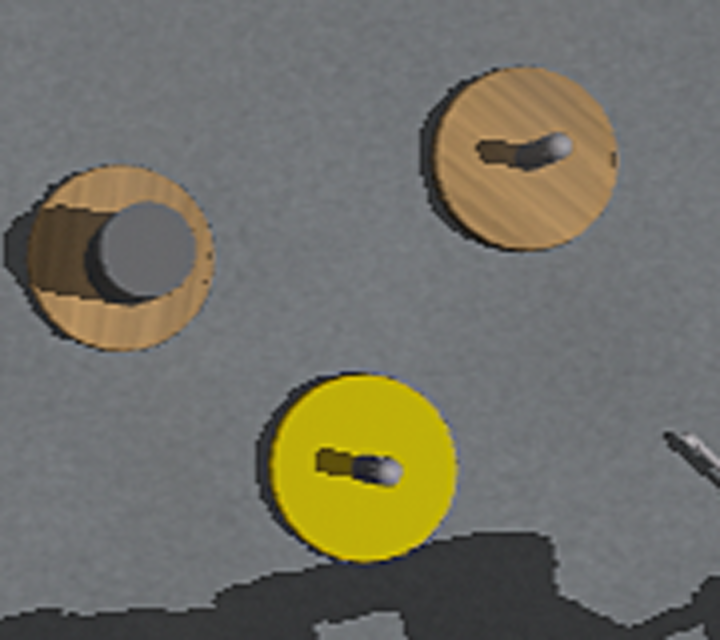

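Run:
```python
from h import *
c=load('top0')
f=lambda x,y:(60+x/4-.375,130+y/4-.375)
# long-edge midline points
a=f((95+113)/2,(288+380)/2); b=f((235+262)/2,(258+348)/2)
A=onz(c,*a,.055);B=onz(c,*b,.055);print('A,B',A,B,np.linalg.norm(A-B))
d=(A-B)/np.linalg.norm(A-B);print('dir',d,np.degrees(np.arctan2(d[1],d[0])))
m=onz(c,*f(248,302),.055);print('mid from mouth',m+.04*d)
print('closed pts top z=.081',onz(c,*f(80,335),.081),'mid',onz(c,*f(80,335),.081)-.04*d)
w=f(526,159);print('foot',onz(c,*w,.014), 'pegtop',onz(c,*f(560,147),.061),proj(c,onz(c,*w,.014)+[0,0,.047]))
for r in((434,159),(618,159),(526,66),(526,251)): print(onz(c,*f(*r),.014))
g=f(148,250);print('grey',onz(c,*g,.094)); 
print('orange',onz(c,194.4,175.2,.06),'pink',onz(c,122,148,.03),'small blue',onz(c,107.6,267,.03),'yellow',onz(c,*f(364,468),.014))
print('scope edges',onz(c,500,112,.0),onz(c,500,250,.0),onz(c,527,112,.1),onz(c,500,275,0))
s=load('scene0');print('foot scene',onz(s,141.1,228.7,.014))
for p in(m+.04*d,):print(proj(s,p))
print(proj(s,[.5,-.38,.014]))
p=s['pixels'][:,:,::-1];cv2.imwrite('pics/sz.png',cv2.resize(p[190:310,290:470],None,fx=4,fy=4,interpolation=2))
```

```text
A,B [0.45138392 0.39524902 0.055     ] [0.46845019 0.31777356 0.055     ] 0.07933287534509909
dir [-0.21512228  0.97658712  0.        ] 102.42270114100721
mid from mouth [0.46039237 0.35711806 0.055     ]
closed pts top z=.081 [0.44992487 0.39611527 0.081     ] mid [0.45852976 0.35705178 0.081     ]
foot [0.55432294 0.17565629 0.014     ] pegtop [0.55422512 0.14827423 0.061     ] (np.float64(187.07354437578581), np.float64(166.26854940468382))
[0.55407108 0.22838515 0.014     ]
[0.55457569 0.12273985 0.014     ]
[0.60853789 0.17626276 0.014     ]
[0.50099917 0.17505979 0.014     ]
grey [0.49395689 0.35620964 0.094     ]
orange [0.53482521 0.15964958 0.06      ] pink [0.59996781 0.328758   0.03      ] small blue [0.33214115 0.35523352 0.03      ] yellow [0.3765344 0.2655146 0.014    ]
scope edges [ 0.699656   -0.56328042  0.        ] [ 0.36687882 -0.55404326  0.        ] [ 0.67043466 -0.56276144  0.1       ] [ 0.30783089 -0.55240422  0.        ]
foot scene [ 0.56296688 -0.35928166  0.014     ]
(np.float64(427.70601621816763), np.float64(239.64158996001825))
(np.float64(147.19208544020213), np.float64(213.69914812643358))
```

View pics/sz.png

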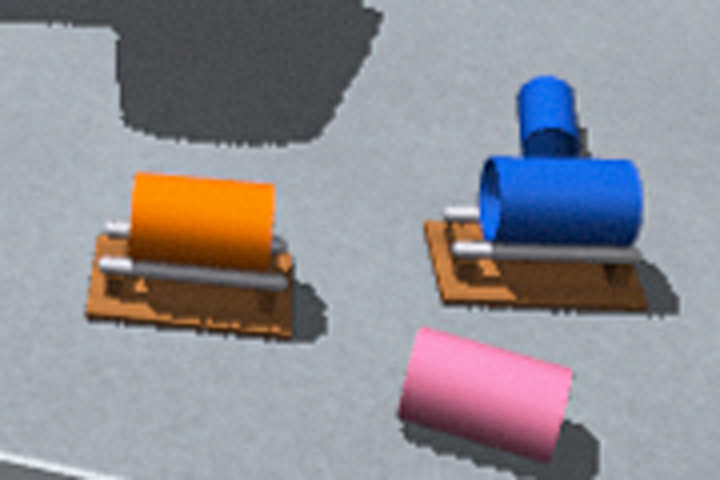

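Run:
```python
from h import *
c=load('top0');s=load('scene0')
f=lambda x,y:(290+x/4-.375,130+y/4-.375)
print('foot',onz(c,*f(526,159),.014),'top',onz(c,*f(560,147),.061),'grey',onz(c,*f(148,250),.094),'yellow',onz(c,*f(364,468),.014))
print('mouth scene',onz(s,412.9,239.9,.055),'foot scene',onz(s,141.5,228.7,.014))
print('orange',onz(c,194.4,175.2,.06))
```

```text
foot [ 0.55689161 -0.36211708  0.014     ] top [ 0.55678722 -0.36301411  0.061     ] grey [ 0.49540664 -0.12648564  0.094     ] yellow [ 0.37589753 -0.2637624   0.014     ]
mouth scene [0.47063761 0.32365621 0.055     ] foot scene [ 0.56268405 -0.35825816  0.014     ]
orange [0.53482521 0.15964958 0.06      ]
```

```bash
cat >> h.py <<'E'
def pose(p,yaz,ph,flip=0):
    """tool y horizontal at azimuth yaz(deg); tool z = depressed; ph = tilt deg of z from down toward -x_horizontal (x_h = yaz+90)"""
    y=np.array([np.cos(np.radians(yaz)),np.sin(np.radians(yaz)),0]);xh=np.array([-y[1],y[0],0])
    z=-np.cos(np.radians(ph))*np.array([0,0,1])-np.sin(np.radians(ph))*xh
    return np.array(p,float),R.from_matrix(np.c_[np.cross(y,z),y,z])
def rel(p,r,cur=None):
    s=ctrl.read_state()
    p0,r0=(np.array(s['eef_pos']),R.from_quat(s['tool_rot'])) if cur is None else cur
    o=r0.inv().apply(p-p0)*100;t=(r0.inv()*r).as_rotvec(degrees=True)
    print('offset',np.round(o,2),'turn',np.round(t,2),'rows>=',np.linalg.norm(o)/6.25,np.linalg.norm(t)/10.7);return o,t
E
python3 - <<'E'
from h import *
s=ctrl.read_state();r=R.from_quat(s['tool_rot'])
rel(*pose([.4,-.52,.26],-45,0)); rel(*pose([.513,-.43,.26],-33,0))
E
```

```text
offset [18.63  0.42 -8.43] turn [-4.000e-02 -1.000e-02 -2.393e+01] rows>= 3.271728394596843 2.2361501764805825
offset [32.41 -3.92 -8.42] turn [-4.000e-02 -2.000e-02 -3.593e+01] rows>= 5.393856196228938 3.3576441291939103
```

Emit:
move_arm(
  plan=[
    {"offset": [3,0,-4],"turn": [0,0,-5]},
    {"offset": [8,0,-7],"turn": [0,0,-10]},
    {"offset": [13,0,-8.4],"turn": [0,0,-16]},
    {"offset": [18.5,0.4,-8.4],"turn": [0,0,-24]},
    {"offset": [23.5,-1,-8.4],"turn": [0,0,-28]},
    {"offset": [28.5,-2.5,-8.4],"turn": [0,0,-32]},
    {"offset": [32.4,-3.9,-8.4],"turn": [0,0,-36]},
    {"offset": [32.4,-3.9,-8.4],"turn": [0,0,-36]},
    {"offset": [32.4,-3.9,-8.4],"turn": [0,0,-36]},
  ],
)

```text
time_s: 1.27
eef_pos: [0.5127, -0.4305, 0.2599]
tool_rot: [0.879, 0.478, -0.0, -0.0]
contact_force: [0.6, -0.3, 0.4]
finger_gap: 1.0
```

Run:
```python
from h import *
grab('wrist','w1');s=ctrl.read_state();print(s['joint_positions'],s['eef_pos'],s['tool_rot'],s['time_s'])
```

```text
[-7.97729683e-01  4.94583137e-01  1.32462323e+00 -2.52719289e-04
  1.32267048e+00 -2.21699354e-01] [ 0.51236753 -0.43090386  0.25998905] [ 8.78819382e-01  4.77154544e-01 -1.56539884e-04 -1.03390675e-04] 1.325
```

View pics/w1.png

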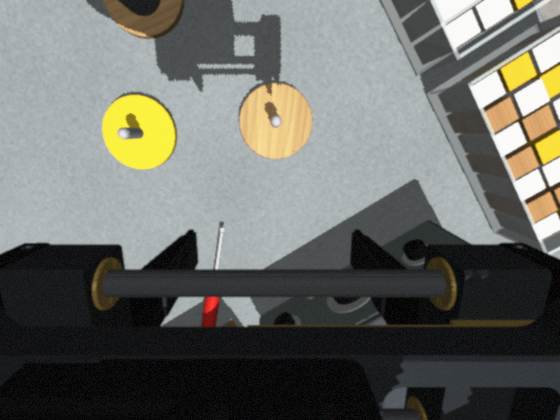

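Run:
```python
from h import *
c=load('w1');hsv=cv2.cvtColor(c['pixels'],cv2.COLOR_RGB2HSV)
m=cv2.inRange(hsv,(8,60,100),(24,190,255));m[:60]=0;m[180:]=0;m[:,:220]=0;m[:,330:]=0
k=max(cv2.findContours(m,0,2)[0],key=cv2.contourArea);h=cv2.convexHull(k)
e=cv2.fitEllipse(h);print(e, onz(c,*e[0],.014))
P=np.array([onz(c,*q[0],.014) for q in h]);ce=(P.max(0)+P.min(0))/2;print(ce,P.max(0)-P.min(0));A=np.c_[2*P[:,:2],np.ones(len(P))];x=np.linalg.lstsq(A,(P[:,:2]**2).sum(1),rcond=None)[0];print('circle',x[:2],np.sqrt(x[2]+x[0]**2+x[1]**2))
print('pegtop',onz(c,276,121,.063))
# to blue view
rel(*pose([.513,-.1,.30],-10,0));rel(*pose([.455,.25,.30],12.4,0))
```

```text
((275.1720886230469, 120.206787109375), (73.03290557861328, 76.50635528564453), 176.27154541015625) [ 0.56103343 -0.35909305  0.014     ]
[ 0.56010041 -0.36050487  0.014     ] [0.10821838 0.10907547 0.        ]
circle [ 0.56012122 -0.36051941] 0.05441721289304462
pegtop [ 0.56029104 -0.36188463  0.063     ]
offset [ 27.79 -17.97  -4.  ] turn [-2.0e-02  1.0e-02 -2.3e+01] rows>= 5.3330341115997895 2.149584913557662
offset [ 53.98 -41.9   -4.  ] turn [-2.00e-02  0.00e+00 -4.54e+01] rows>= 10.951786499045063 4.2430423817252025
```

Emit:
move_arm(
  plan=[
    {"offset": [3,-2.3,-1],"turn": [0,0,-3]},
    {"offset": [8,-6,-2],"turn": [0,0,-7]},
    {"offset": [13,-10,-3],"turn": [0,0,-12]},
    {"offset": [18,-14,-3],"turn": [0,0,-17]},
    {"offset": [23,-18,-3],"turn": [0,0,-22]},
    {"offset": [28,-22,-3],"turn": [0,0,-27]},
    {"offset": [33,-26,-3],"turn": [0,0,-32]},
    {"offset": [38,-29.5,-3],"turn": [0,0,-36]},
    {"offset": [43,-33.5,-3],"turn": [0,0,-40]},
    {"offset": [48,-37.5,-3],"turn": [0,0,-43]},
    {"offset": [54,-41,-3],"turn": [0,0,-45.4]},
    {"offset": [56,-41,-3],"turn": [0,0,-45.4]},
  ],
)

```text
time_s: 2.82
eef_pos: [0.4731, 0.2642, 0.2904]
tool_rot: [0.626, 0.78, 0.0, 0.0]
contact_force: [0.8, 0.8, 0.4]
finger_gap: 0.999
```

Run:
```python
from h import *
s=ctrl.read_state();c=grab('wrist','w2');s2=ctrl.read_state();print(s['joint_positions'],s['eef_pos'],s2['eef_pos'],s['tool_rot'],s['time_s'])
```

```text
[ 3.87402213e-01  2.71281850e-01  1.59603765e+00 -3.27066053e-05
  1.27378647e+00  1.68995614e-01] [0.47311194 0.26420381 0.29036174] [0.47448413 0.26642475 0.28989791] [6.25825960e-01 7.79962696e-01 2.05110723e-04 1.31868192e-04] 2.825
```

View pics/w2.png

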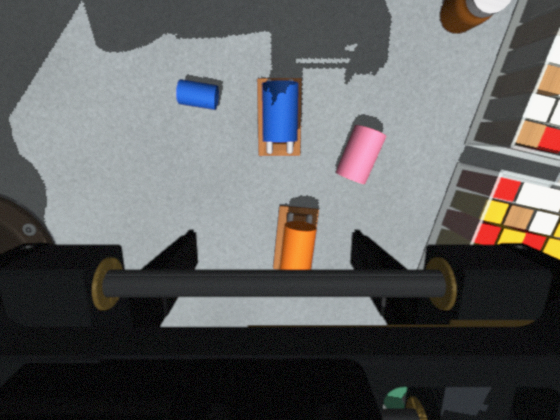

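Run:
```python
from h import *
c=grab('wrist','w3');s=ctrl.read_state();print(s['eef_pos'],s['qd'])
cv2.imwrite('pics/w3z.png',cv2.resize(c['pixels'][65:170,220:340,::-1],None,fx=6,fy=5.5,interpolation=2) if 0 else cv2.resize(c['pixels'][65:165,220:340,::-1],None,fx=6,fy=6,interpolation=2))
```

```text
[0.47399351 0.26428985 0.28963176] [-0.05073351 -0.03221887  0.05257379 -0.0135182   0.00028719 -0.04633618]
```

View pics/w3z.png

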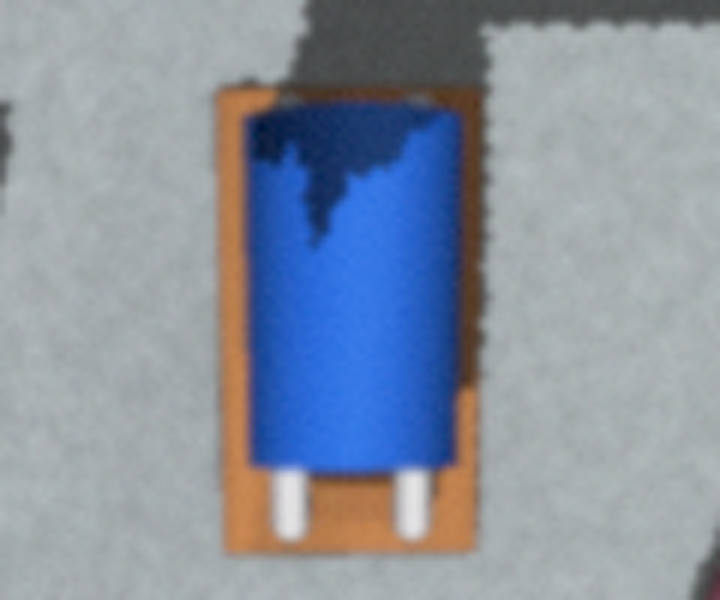

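Run:
```python
from h import *
c=load('w3');f=lambda x,y:(220+x/6-.42,65+y/6-.42)
print('cam',c['T'][:3,3])
C=onz(c,*f(354.5,113),.055);M=onz(c,*f(354.5,463),.055);d=(C-M);L=np.linalg.norm(d);d/=L
print(C,M,L,d,np.degrees(np.arctan2(d[1],d[0])),(C+M)/2)
print('top',onz(c,*f(354.5,101),.081),onz(c,*f(354.5,471),.081))
l=onz(c,*f(248.5,290),.06);r=onz(c,*f(461,290),.06);print(np.linalg.norm(l-r))
```

```text
cam [0.45925653 0.3347312  0.49839562]
[0.45263555 0.40067606 0.055     ] [0.47028875 0.3224157  0.055     ] 0.08022667937431058 [-0.22004157  0.9754905   0.        ] 102.71147437701934 [0.46146215 0.36154588 0.055     ]
top [0.45248089 0.39921593 0.081     ] [0.47004029 0.32137144 0.081     ]
0.05045289025331066
```

Run:
```python
from h import *
g=np.array([.461,.360,.055])+.006*np.array([-.218,.976,0]);P,r=pose(g,12.6,45);z=r.as_matrix()[:,2]
rel(g-.13*z,r);rel(g-.10*z,r)
```

```text
offset [19.42  0.8  14.27] turn [-3.000e-02 -4.501e+01 -7.000e-02] rows>= 3.857703536826304 4.206417171244349
offset [17.29  0.8  16.39] turn [-3.000e-02 -4.501e+01 -7.000e-02] rows>= 3.8148926467420763 4.206417171244349
```

Emit:
move_arm(
  plan=[
    {"offset": [4,0.2,0],"turn": [0,-8,0]},
    {"offset": [9,0.4,1],"turn": [0,-17,0]},
    {"offset": [14,0.6,4],"turn": [0,-26,0]},
    {"offset": [18,0.8,8],"turn": [0,-36,0]},
    {"offset": [19.4,0.8,12],"turn": [0,-45,0]},
    {"offset": [19.4,0.8,14.3],"turn": [0,-45,0]},
    {"offset": [19.4,0.8,14.3],"turn": [0,-45,0]},
    {"offset": [19.4,0.8,14.3],"turn": [0,-45,0]},
  ],
)

```text
time_s: 3.92
eef_pos: [0.4408, 0.4528, 0.1502]
tool_rot: [0.58, 0.72, -0.238, 0.298]
contact_force: [0.5, 0.0, 0.2]
finger_gap: 1.003
```

Run:
```python
from h import *
c=grab('wrist','w4');c=grab('scene','s4');s=ctrl.read_state();print(s['joint_positions'],s['eef_pos'],s['time_s'])
g=np.array([.461,.360,.055])+.006*np.array([-.218,.976,0]);P,r=pose(g,12.6,45);z=r.as_matrix()[:,2]
rel(g+.019*z,r)
```

```text
[ 0.95289898  0.8146047   1.23872225 -0.55312251  1.65944857  0.85421891] [0.44047609 0.45315323 0.15017925] 4.025
offset [ 0.35 -0.02 14.95] turn [-0.03 -0.21 -0.31] rows>= 2.393026802164603 0.035093838115093354
```

View pics/w4.png

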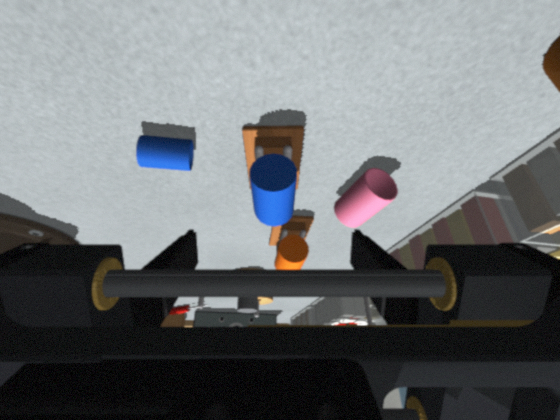

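View pics/s4.png

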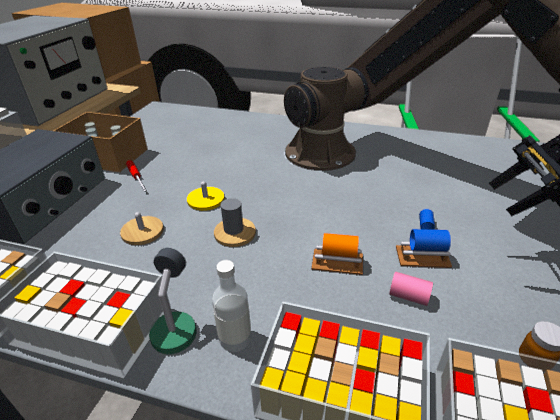

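Emit:
move_arm(
  plan=[
    {"offset": [0.1,0,3],"turn": [0,0,0]},
    {"offset": [0.2,0,6.5],"turn": [0,0,0]},
    {"offset": [0.3,0,10],"turn": [0,0,0]},
    {"offset": [0.3,0,13],"turn": [0,0,0]},
    {"offset": [0.3,0,14.9],"turn": [0,0,0]},
    {"offset": [0.3,0,14.9],"turn": [0,0,0]},
    {"offset": [0.3,0,14.9],"turn": [0,0,0]},
  ],
)

```text
time_s: 4.9
eef_pos: [0.4619, 0.3538, 0.0407]
tool_rot: [0.579, 0.72, -0.239, 0.298]
contact_force: [-0.1, 1.0, 0.1]
finger_gap: 1.002
```

Run:
```python
from h import *
c=grab('wrist','w5');c=grab('scene','s5');s=ctrl.read_state();print(s['joint_positions'],s['eef_pos'],s['time_s'],s['contact_force'])
g=np.array([.461,.360,.055])+.006*np.array([-.218,.976,0]);P,r=pose(g,12.6,45);z=r.as_matrix()[:,2]
rel(g+.019*z,r)
```

```text
[ 0.84702246  0.85218593  1.51100079 -0.62534756  1.35629548  0.95187352] [0.46170466 0.35387588 0.04043178] 5.0 [ 0.90006896 -0.42272678  0.13054246]
offset [-0.17  0.07  0.01] turn [-0.   -0.06 -0.12] rows>= 0.02953291715881683 0.012563913337956992
```

View pics/w5.png

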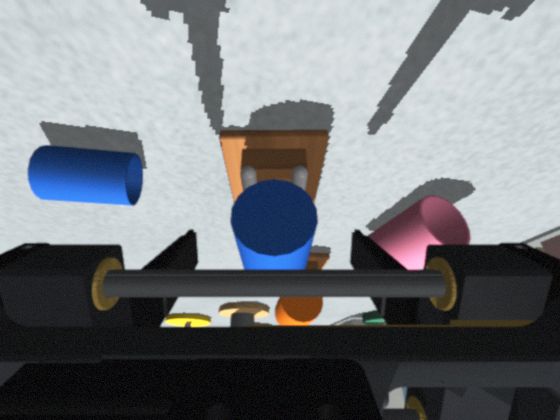

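View pics/s5.png

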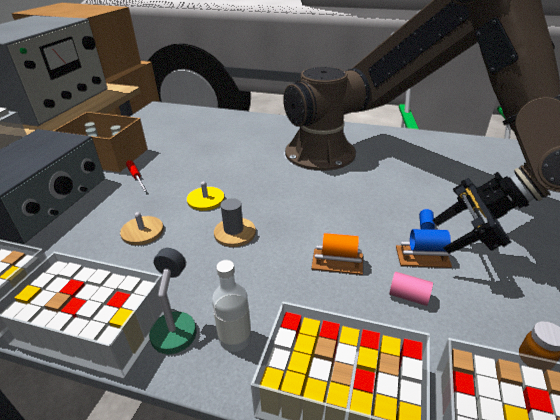

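Run:
```python
from h import *
c=load('w5');print(onz(c,274,217,.055),proj(c,np.array([.461,.36,.055])+.04*np.array([-.218,.976,0])))
```

```text
[0.45275396 0.39638839 0.055     ] (np.float64(274.18978830675917), np.float64(214.79971990327186))
```

Emit:
move_arm(
  plan=[
    {"offset": [0,0,0],"turn": [0,0,0]},
    {"offset": [0,0,0],"turn": [0,0,0]},
    {"offset": [0,0,0],"turn": [0,0,0]},
    {"offset": [0,0,0],"turn": [0,0,0]},
    {"offset": [0,0,0],"turn": [0,0,0]},
    {"offset": [0,0,0],"turn": [0,0,0]},
  ],
  jaw=1,
  newtons=25,
)

```text
time_s: 5.75
eef_pos: [0.4617, 0.353, 0.0396]
tool_rot: [0.578, 0.72, -0.239, 0.298]
contact_force: [1.3, 0.6, -0.8]
finger_gap: 0.492
```

Run:
```python
from h import *
c=grab('wrist','w6');c=grab('scene','s6');s=ctrl.read_state();print(s['finger_gap'],s['eef_pos'],s['time_s'],s['contact_force'])
cv2.imwrite('pics/s6z.png',cv2.resize(c['pixels'][170:290,380:560,::-1],None,fx=4,fy=4,interpolation=2))
```

```text
0.49735865578197286 [0.4617256  0.3530099  0.03961382] 5.85 [ 0.23269714  0.07058398 -0.0043976 ]
```

View pics/w6.png

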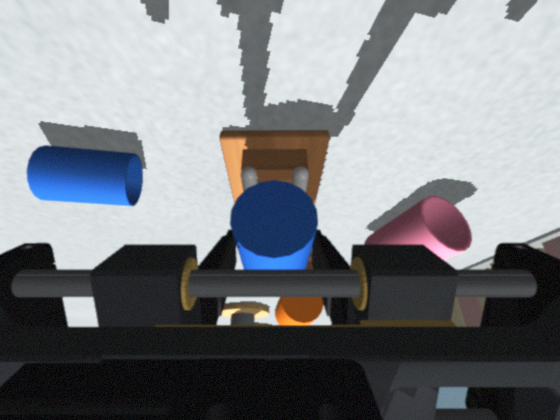

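View pics/s6z.png

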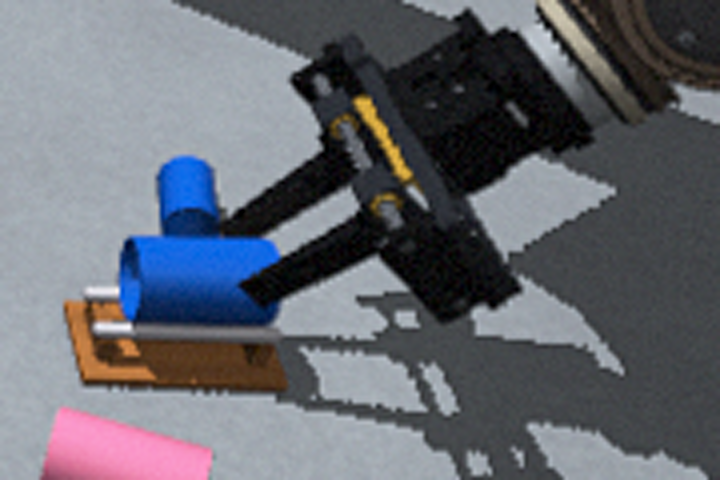

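Run:
```python
from h import *
s=ctrl.read_state();r=R.from_quat(s['tool_rot']);p=np.array(s['eef_pos'])
rel(p+[0,0,.03],r);rel(p+[0,0,.17],r)
```

```text
offset [-2.12  0.   -2.12] turn [0. 0. 0.] rows>= 0.48 0.0
offset [-1.202e+01  1.000e-02 -1.202e+01] turn [0. 0. 0.] rows>= 2.72 0.0
```

Emit:
move_arm(
  plan=[
    {"offset": [-0.5,0,-0.5],"turn": [0,0,0]},
    {"offset": [-1.2,0,-1.2],"turn": [0,0,0]},
    {"offset": [-2.5,0,-2.5],"turn": [0,0,0]},
    {"offset": [-4.5,0,-4.5],"turn": [0,0,0]},
    {"offset": [-7,0,-7],"turn": [0,0,0]},
    {"offset": [-10,0,-10],"turn": [0,0,0]},
    {"offset": [-12,0,-12],"turn": [0,0,0]},
    {"offset": [-12,0,-12],"turn": [0,0,0]},
  ],
)

```text
time_s: 6.85
eef_pos: [0.4618, 0.3534, 0.2121]
tool_rot: [0.579, 0.72, -0.237, 0.299]
contact_force: [-0.2, 0.1, -1.1]
finger_gap: 0.493
```

Run:
```python
from h import *
c=grab('wrist','w7');c=grab('scene','s7');s=ctrl.read_state();print(s['joint_positions'],s['finger_gap'],s['eef_pos'],s['time_s'],s['contact_force'])
p=np.array(s['eef_pos']);z=R.from_quat(s['tool_rot']).as_matrix()[:,2];g=p-.019*z;print('g',g)
for (gp,yaz,ph) in (([.47,.34,.24],12,30),([.49,.27,.25],8,15),([.52,.18,.25],0,0),([.54,.08,.25],-8,-15),([.56,-.03,.25],-16,-30),([.56,-.18,.25],-25,-45),([.56,-.361,.25],-33,-45)):
    P,r=pose(gp,yaz,ph);zz=r.as_matrix()[:,2];rel(P+.019*zz,r)
```

```text
[ 0.8462231   0.65558291  1.41033559 -0.60899707  1.60063263  0.77827104] 0.4900793693586771 [0.46123765 0.35274088 0.20914661] 6.95 [-0.14161645  1.04598286 -0.89430229]
g [0.45833919 0.3658572  0.22258392]
offset [-2.7   0.57  0.67] turn [ 0.28 14.99  0.38] rows>= 0.4548303119262662 1.4016509570766584
offset [-8.09  0.98  4.91] turn [ 2.25 29.98  3.92] rows>= 1.5220206865664978 2.833127907213843
offset [-14.37   2.01  11.28] turn [ 4.89 44.81 11.83] rows>= 2.940258362353891 4.35523457049078
offset [-21.3    1.97  18.11] turn [ 5.53 59.33 20.7 ] rows>= 4.484941245766446 5.895267208442833
offset [-29.07   1.83  25.61] turn [ 3.98 73.35 30.31] rows>= 6.206205971019283 7.426749913796709
offset [-39.48  -1.04  35.59] turn [-1.000e-02  8.648e+01  4.148e+01] rows>= 8.506329608140314 8.96408679898641
offset [-52.07  -4.81  48.17] turn [-1.000e-02  8.481e+01  5.026e+01] rows>= 11.375464521490692 9.213556043707204
```

View pics/s7.png

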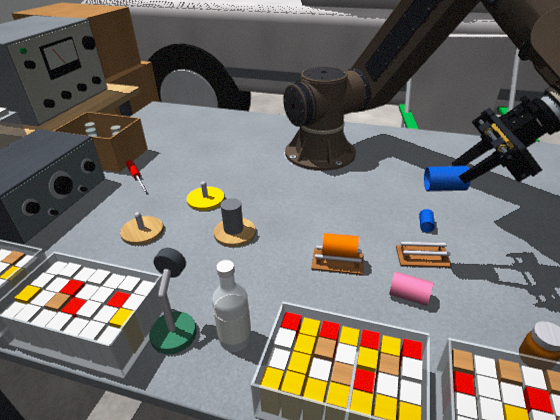

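View pics/w7.png

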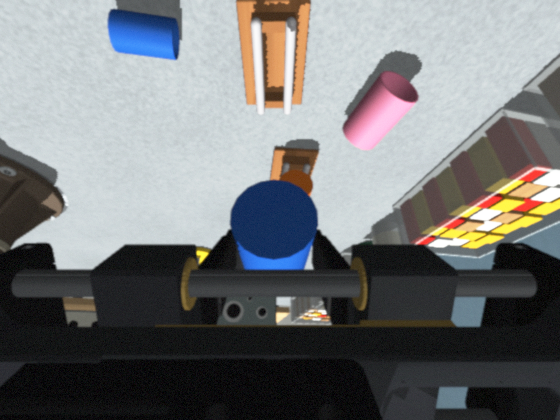

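Emit:
move_arm(
  plan=[
    {"offset": [-1.2,0.3,0.2],"turn": [0.1,7,0.2]},
    {"offset": [-2.7,0.6,0.7],"turn": [0.3,15,0.4]},
    {"offset": [-5.2,0.8,2.6],"turn": [1.2,22.5,2]},
    {"offset": [-8.1,1.0,4.9],"turn": [2.2,30,4]},
    {"offset": [-11.2,1.5,8],"turn": [3.5,37.5,8]},
    {"offset": [-14.4,2,11.3],"turn": [4.9,45,12]},
    {"offset": [-17.8,2,14.7],"turn": [5.3,52,16.2]},
    {"offset": [-21.3,2,18.1],"turn": [5.5,59.3,20.7]},
    {"offset": [-25,1.9,21.8],"turn": [4.9,66.3,25.5]},
    {"offset": [-29,1.8,25.6],"turn": [4,73.3,30.3]},
    {"offset": [-29,1.8,25.6],"turn": [4,73.3,30.3]},
  ],
)

```text
time_s: 8.32
eef_pos: [0.5622, -0.0261, 0.2309]
tool_rot: [0.775, 0.577, 0.206, -0.156]
contact_force: [1.3, 1.9, -1.7]
finger_gap: 0.496
```

Run:
```python
from h import *
s=ctrl.read_state();print(s['joint_positions'],s['finger_gap'],s['eef_pos'],s['time_s'],s['contact_force'])
for (gp,yaz,ph) in (([.56,-.03,.25],-16,-30),([.56,-.18,.25],-25,-45),([.56,-.361,.22],-33,-45)):
    P,r=pose(gp,yaz,ph);zz=r.as_matrix()[:,2];rel(P+.019*zz,r)
```

```text
[-0.44612013  0.3672119   1.73268579  0.55894336  1.19533474 -0.40586634] 0.4959558539222166 [ 0.56216124 -0.02608937  0.23094092] 8.325 [ 1.30515633  1.94603893 -1.67948745]
offset [ 0.57 -0.11  0.03] turn [ 0.09 -0.   -0.62] rows>= 0.0936453412550232 0.05870285683984853
offset [-11.39   4.38  -7.24] turn [-5.33 14.99  6.55] rows>= 2.2702316954860424 1.6078190831509531
offset [-27.93   9.74 -13.36] turn [-10.21  14.93  12.92] rows>= 5.193610957615643 2.077233463515768
```

Emit:
move_arm(
  plan=[
    {"offset": [-3,1.2,-2],"turn": [-1.3,4,1.7]},
    {"offset": [-7,2.8,-4.6],"turn": [-3.3,9.5,4]},
    {"offset": [-11.4,4.4,-7.2],"turn": [-5.3,15,6.5]},
    {"offset": [-16,6,-9],"turn": [-6.7,15,8.3]},
    {"offset": [-20,7.2,-10.5],"turn": [-8,15,10]},
    {"offset": [-24,8.5,-12],"turn": [-9.2,15,11.5]},
    {"offset": [-26.5,9.3,-12.8],"turn": [-9.8,15,12.4]},
    {"offset": [-27.9,9.7,-13.4],"turn": [-10.2,14.9,12.9]},
    {"offset": [-27.9,9.7,-13.4],"turn": [-10.2,14.9,12.9]},
    {"offset": [-27.9,9.7,-13.4],"turn": [-10.2,14.9,12.9]},
  ],
)

```text
time_s: 9.57
eef_pos: [0.5709, -0.3422, 0.2105]
tool_rot: [0.809, 0.446, 0.336, -0.183]
contact_force: [0.7, 0.3, -1.6]
finger_gap: 0.497
```

Run:
```python
from h import *
c=grab('wrist','w8');grab('scene','s8');grab('top','t8')
s=ctrl.read_state();print(s['joint_positions'],s['finger_gap'],s['eef_pos'],s['time_s'],s['contact_force'])
for (gp,yaz,ph) in (([.56,-.361,.22],-33,-45),):
    P,r=pose(gp,yaz,ph);zz=r.as_matrix()[:,2];rel(P+.019*zz,r)
z=R.from_quat(s['tool_rot']).as_matrix();print('g',np.array(s['eef_pos'])-.019*z[:,2],z)
```

```text
[-0.9564021   0.64423748  1.42870664  0.7182677   1.46411048 -0.62272395] 0.4931135205556896 [ 0.57090341 -0.34262937  0.21070066] 9.725 [ 0.25398378 -1.04842123 -1.61777993]
offset [-0.85  0.07 -0.27] turn [-0.28  0.03  0.67] rows>= 0.14348184515180556 0.06812620661723844
g [ 0.56366899 -0.35394152  0.22414307] [[ 0.37546087  0.8450157   0.38075924]
 [ 0.59966795 -0.53472005  0.59537619]
 [ 0.70670183  0.00478865 -0.70749529]]
```

View pics/w8.png

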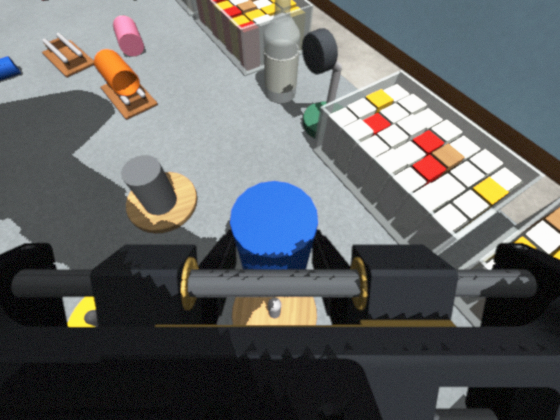

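View pics/s8.png

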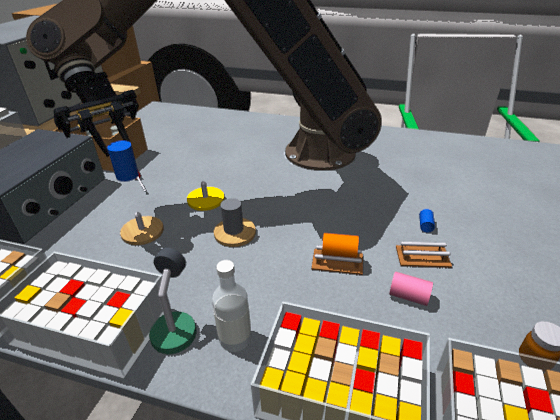

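View pics/t8.png

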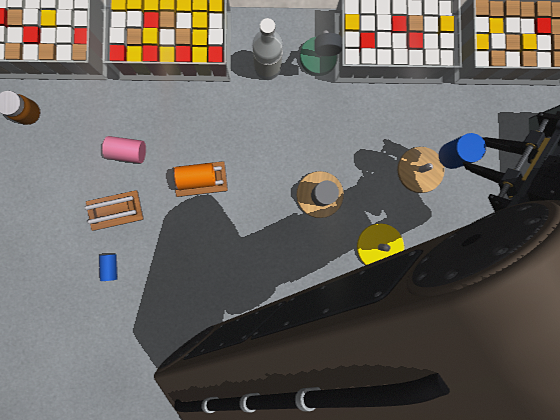

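Run:
```python
from h import *
for fn in('w8','t8','s8'):
    c=load(fn);hsv=cv2.cvtColor(c['pixels'],cv2.COLOR_RGB2HSV)
    m=cv2.inRange(hsv,(105,120,30),(125,255,255));
    if fn=='t8': m[:,:400]=0
    if fn=='s8': m[:,200:]=0
    k=max(cv2.findContours(m,0,2)[0],key=cv2.contourArea);print(fn,cv2.boundingRect(k),cv2.minAreaRect(k))
w=load('w8');t=load('t8')
print('w closed',onz(w,274,219,.258))
p=t['pixels'][:,:,::-1];cv2.imwrite('pics/t8z.png',cv2.resize(p[110:210,380:500],None,fx=6,fy=6,interpolation=2))
p=load('s8')['pixels'][:,:,::-1];cv2.imwrite('pics/s8z.png',cv2.resize(p[120:260,80:220],None,fx=4,fy=4,interpolation=2))
p=load('w8')['pixels'][:,:,::-1];cv2.imwrite('pics/w8z.png',cv2.resize(p[170:330,200:350],None,fx=4,fy=3.7,interpolation=2))
```

```text
w8 (230, 181, 88, 89) ((273.5, 225.0), (88.0, 87.0), 90.0)
t8 (439, 133, 47, 36) ((462.4000549316406, 151.3000030517578), (28.621667861938477, 48.74628448486328), 63.43495178222656)
s8 (106, 140, 32, 41) ((121.88236999511719, 160.52943420410156), (40.74597930908203, 24.73863410949707), 75.96376037597656)
w closed [ 0.56117708 -0.35704757  0.258     ]
```

View pics/t8z.png

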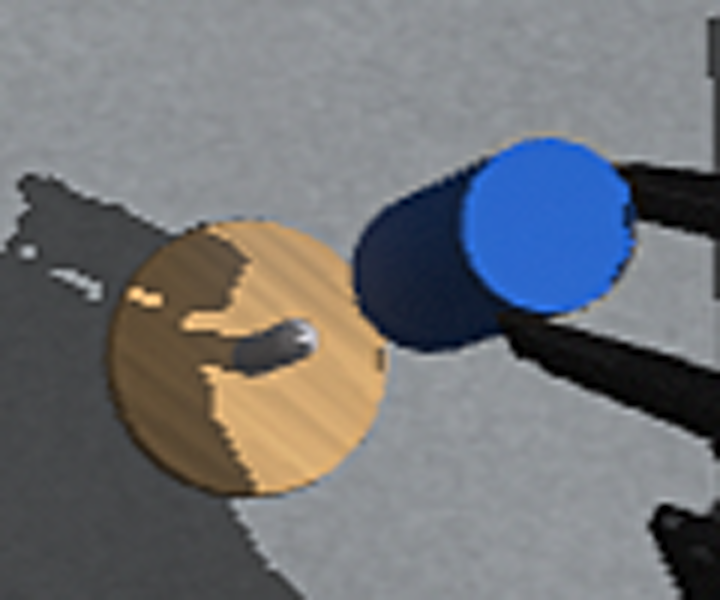

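View pics/s8z.png

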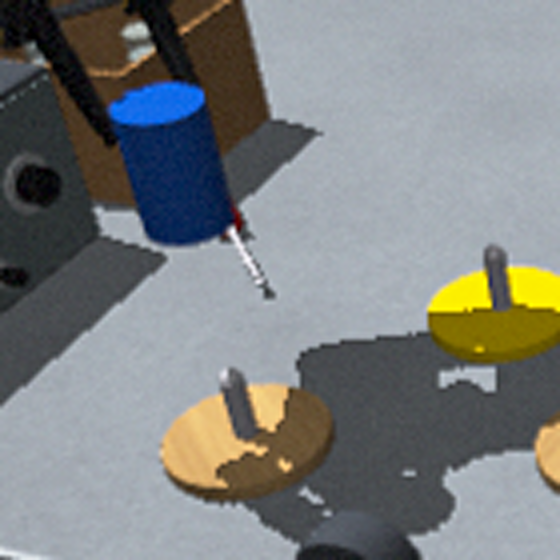

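View pics/w8z.png

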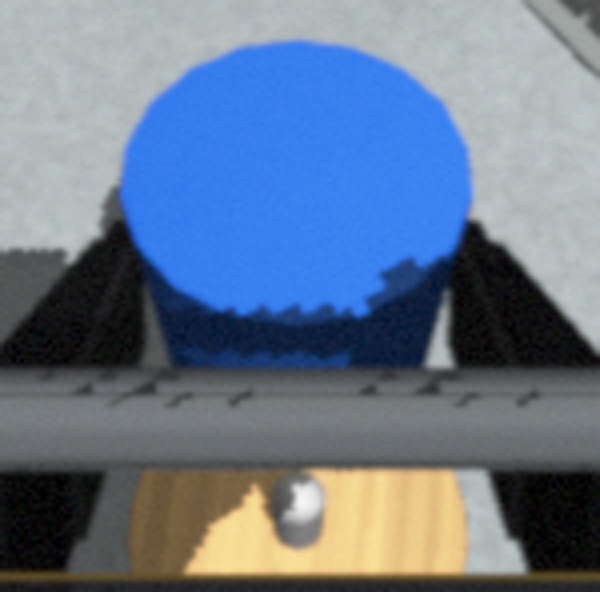

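Run:
```python
from h import *
t=load('t8');w=load('w8')
f=lambda x,y:(380+x/6-.42,110+y/6-.42)
print('closed top',onz(t,*f(548,226),.258),'mouth',onz(t,*f(437,268),.178),'pegtop',onz(t,*f(302,337),.063))
# triangulate
o1,d1=ray(t,*f(548,226));o2,d2=ray(w,274.2,219.3);s,*_=np.linalg.lstsq(np.c_[d1,-d2],o2-o1,rcond=None);print(o1+s[0]*d1,o2+s[1]*d2)
s=load('s8');g=lambda x,y:(80+x/4-.375,120+y/4-.375)
o3,d3=ray(s,*g(157,104));q,*_=np.linalg.lstsq(np.c_[d1,-d3],o3-o1,rcond=None);print(o1+q[0]*d1,o3+q[1]*d3)
st=ctrl.read_state();print(st['eef_pos'])
P,r=pose([.56,-.361,.22],-33,-45);rel(P+.019*r.as_matrix()[:,2],r)
```

```text
closed top [ 0.56007352 -0.35484648  0.258     ] mouth [ 0.56254207 -0.35980153  0.178     ] pegtop [ 0.55789019 -0.36286259  0.063     ]
[ 0.5605932  -0.35616843  0.25547053] [ 0.56181651 -0.35627628  0.25577822]
[ 0.56057352 -0.35611837  0.2555663 ] [ 0.5604763  -0.35592328  0.25544437]
[ 0.57090341 -0.34262937  0.21070066]
offset [-0.85  0.07 -0.27] turn [-0.28  0.03  0.67] rows>= 0.14348184515180556 0.06812620661723844
```

Emit:
move_arm(
  plan=[
    {"offset": [-0.4,0.1,-0.3],"turn": [0,0,0]},
    {"offset": [-1.5,0.1,0.7],"turn": [0,0,0]},
    {"offset": [-3,0.1,2.2],"turn": [0,0,0]},
    {"offset": [-4.5,0.1,3.7],"turn": [0,0,0]},
    {"offset": [-5.5,0.1,4.8],"turn": [0,0,0]},
    {"offset": [-6,0.1,5.3],"turn": [0,0,0]},
    {"offset": [-6,0.1,5.3],"turn": [0,0,0]},
    {"offset": [-6,0.1,5.3],"turn": [0,0,0]},
  ],
)

```text
time_s: 10.72
eef_pos: [0.5694, -0.3487, 0.131]
tool_rot: [0.809, 0.446, 0.336, -0.182]
contact_force: [0.7, -0.1, -1.2]
finger_gap: 0.489
```

Run:
```python
from h import *
t=grab('top','t9');s=grab('scene','s9')
st=ctrl.read_state();print(st['joint_positions'],st['finger_gap'],st['eef_pos'],st['time_s'],st['contact_force'])
p=t['pixels'][:,:,::-1];cv2.imwrite('pics/t9z.png',cv2.resize(p[110:210,380:500],None,fx=6,fy=6,interpolation=2))
p=s['pixels'][:,:,::-1];cv2.imwrite('pics/s9z.png',cv2.resize(p[120:260,80:220],None,fx=4,fy=4,interpolation=2))
print(proj(t,[.559,-.3615,.1755]),proj(s,[.559,-.3615,.1755]),proj(s,[.559,-.3615,.0955]))
```

```text
[-0.96342972  0.73365257  1.48318335  0.7312026   1.35899925 -0.72367034] 0.49376774220653336 [ 0.56934564 -0.34868988  0.1310614 ] 10.825 [ 0.20076068  1.04910925 -0.00469055]
(np.float64(452.7167497166138), np.float64(156.28847516309764)) (np.float64(125.92397373250157), np.float64(175.18210988012368)) (np.float64(133.86076266447483), np.float64(202.4446430094829))
```

View pics/t9z.png

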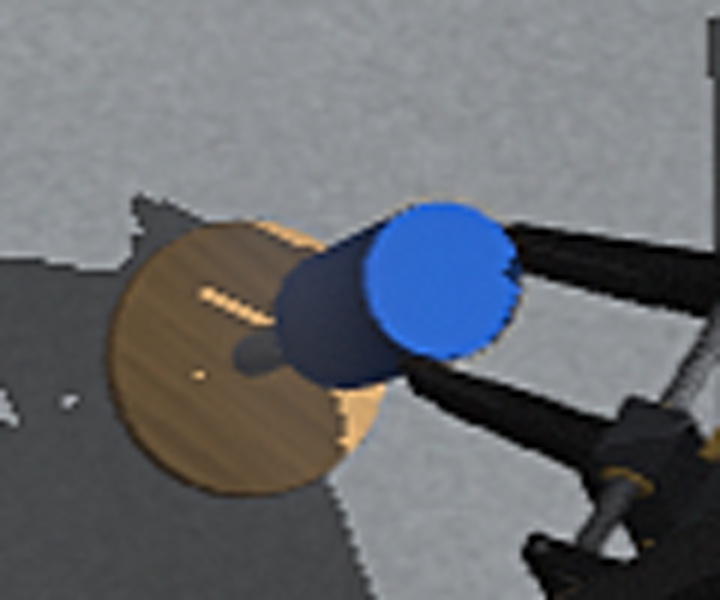

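View pics/s9z.png

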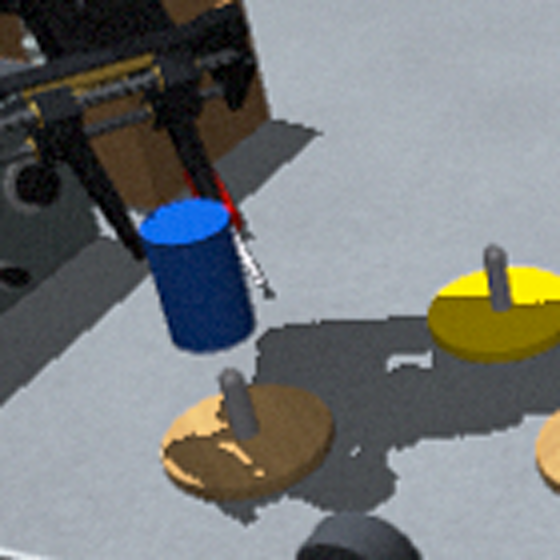

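Emit:
move_arm(
  plan=[
    {"offset": [-0.7,0,0.7],"turn": [0,0,0]},
    {"offset": [-1.7,0,1.7],"turn": [0,0,0]},
    {"offset": [-2.7,0,2.7],"turn": [0,0,0]},
    {"offset": [-3.7,0,3.7],"turn": [0,0,0]},
    {"offset": [-4.6,0,4.6],"turn": [0,0,0]},
    {"offset": [-5.2,0,5.2],"turn": [0,0,0]},
    {"offset": [-5.2,0,5.2],"turn": [0,0,0]},
    {"offset": [-5.2,0,5.2],"turn": [0,0,0]},
  ],
)

```text
time_s: 11.82
eef_pos: [0.5696, -0.3489, 0.0572]
tool_rot: [0.809, 0.446, 0.336, -0.182]
contact_force: [0.2, -0.5, -1.7]
finger_gap: 0.494
```

Run:
```python
from h import *
t=grab('top','t10');s=grab('scene','s10')
st=ctrl.read_state();print(st['joint_positions'],st['finger_gap'],st['eef_pos'],st['time_s'],st['contact_force'])
a=cv2.resize(t['pixels'][120:220,370:490,::-1],None,fx=3.3,fy=3.3,interpolation=2);b=cv2.resize(s['pixels'][160:260,80:200,::-1],None,fx=3.3,fy=3.3,interpolation=2)
cv2.imwrite('pics/z10.png',np.hstack([a,b]))
```

```text
[-0.96332475  0.82545605  1.51776214  0.75383427  1.2659375  -0.8117763 ] 0.49627585733799423 [ 0.56958333 -0.34890015  0.05738021] 11.925 [ 0.14724504 -0.24540626 -0.75891499]
```

View pics/z10.png

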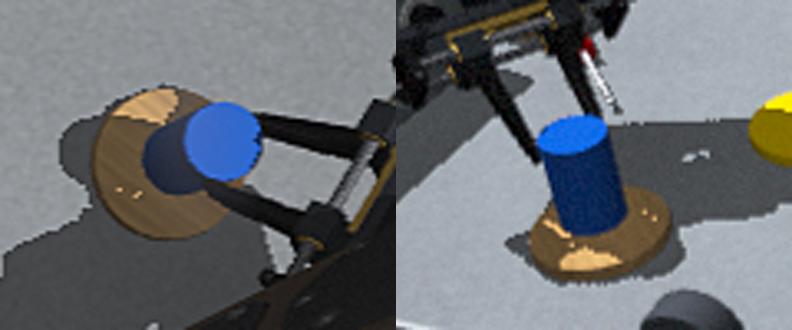

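Emit:
move_arm(
  plan=[
    {"offset": [-0.2,0,0.2],"turn": [0,0,0]},
    {"offset": [-0.35,0,0.35],"turn": [0,0,0]},
    {"offset": [-0.4,0,0.4],"turn": [0,0,0]},
    {"offset": [-0.45,0,0.45],"turn": [0,0,0]},
    {"offset": [-0.45,0,0.45],"turn": [0,0,0]},
  ],
)

```text
time_s: 12.55
eef_pos: [0.5695, -0.3487, 0.0505]
tool_rot: [0.809, 0.446, 0.336, -0.183]
contact_force: [-0.3, 0.2, -1.2]
finger_gap: 0.495
```

Emit:
move_arm(
  plan=[
    {"offset": [-0.05,0,0.05],"turn": [0,0,0]},
    {"offset": [-0.1,0,0.1],"turn": [0,0,0]},
    {"offset": [-0.1,0,0.1],"turn": [0,0,0]},
  ],
)

```text
time_s: 12.92
eef_pos: [0.5695, -0.3487, 0.049]
tool_rot: [0.809, 0.446, 0.336, -0.183]
contact_force: [0.3, 0.2, -0.7]
finger_gap: 0.493
```

Emit:
move_arm(
  plan=[
    {"offset": [-0.05,0,0.05],"turn": [0,0,0]},
    {"offset": [-0.05,0,0.05],"turn": [0,0,0]},
  ],
)

```text
time_s: 13.18
eef_pos: [0.5695, -0.3487, 0.0483]
tool_rot: [0.809, 0.446, 0.336, -0.183]
contact_force: [0.1, -1.0, -1.9]
finger_gap: 0.496
```

Emit:
move_arm(
  plan=[
    {"offset": [-0.05,0,0.05],"turn": [0,0,0]},
    {"offset": [-0.05,0,0.05],"turn": [0,0,0]},
  ],
)

```text
time_s: 13.42
eef_pos: [0.5695, -0.3489, 0.048]
tool_rot: [0.809, 0.446, 0.336, -0.182]
contact_force: [-1.5, -0.5, 2.4]
finger_gap: 0.492
```

Emit:
move_arm(
  plan=[
    {"offset": [-0.03,0,0.03],"turn": [0,0,0]},
    {"offset": [-0.03,0,0.03],"turn": [0,0,0]},
    {"offset": [-0.03,0,0.03],"turn": [0,0,0]},
  ],
)

```text
time_s: 13.8
eef_pos: [0.5696, -0.349, 0.0479]
tool_rot: [0.809, 0.446, 0.336, -0.182]
contact_force: [-1.7, -1.8, 6.2]
finger_gap: 0.495
```

Run:
```python
from h import *
t=grab('top','t11');s=grab('scene','s11')
st=ctrl.read_state();print(st['finger_gap'],st['eef_pos'],st['time_s'],st['contact_force'],st['torque'])
a=cv2.resize(t['pixels'][120:220,370:490,::-1],None,fx=3.3,fy=3.3,interpolation=2);b=cv2.resize(s['pixels'][160:260,80:200,::-1],None,fx=3.3,fy=3.3,interpolation=2)
cv2.imwrite('pics/z11.png',np.hstack([a,b]))
```

```text
0.4965900906347418 [ 0.5696209  -0.34900434  0.04789175] 13.9 [-1.97158208 -2.04765328  6.50047473] [0.20867715 0.08850769 0.15220363]
```

View pics/z11.png

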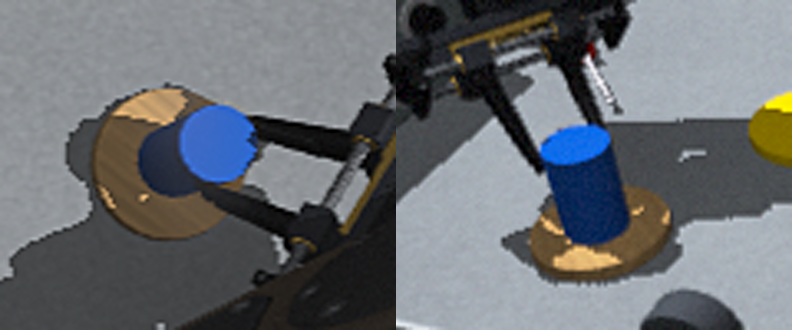

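Emit:
move_arm(
  plan=[
    {"offset": [0,0,0],"turn": [0,0,0]},
    {"offset": [0,0,0],"turn": [0,0,0]},
    {"offset": [0,0,0],"turn": [0,0,0]},
    {"offset": [0,0,0],"turn": [0,0,0]},
    {"offset": [0,0,0],"turn": [0,0,0]},
    {"offset": [0,0,0],"turn": [0,0,0]},
  ],
  jaw=-1,
)

```text
time_s: 14.65
eef_pos: [0.5695, -0.3487, 0.0472]
tool_rot: [0.809, 0.446, 0.336, -0.182]
contact_force: [-1.2, 0.6, -0.7]
finger_gap: 0.994
```

Emit:
move_arm(
  plan=[
    {"offset": [0,0,-0.5],"turn": [0,0,0]},
    {"offset": [0,0,-1.5],"turn": [0,0,0]},
    {"offset": [0,0,-3],"turn": [0,0,0]},
    {"offset": [0,0,-5],"turn": [0,0,0]},
    {"offset": [0,0,-8],"turn": [0,0,0]},
    {"offset": [0,0,-12],"turn": [0,0,0]},
    {"offset": [0,0,-12],"turn": [0,0,0]},
    {"offset": [0,0,-12],"turn": [0,0,0]},
  ],
)

```text
time_s: 15.65
eef_pos: [0.5234, -0.42, 0.132]
tool_rot: [0.809, 0.446, 0.336, -0.183]
contact_force: [0.0, -0.6, -0.3]
finger_gap: 0.999
```

Run:
```python
from h import *
w=grab('wrist','w12');t=grab('top','t12');s=grab('scene','s12')
st=ctrl.read_state();print(st['finger_gap'],st['eef_pos'],st['time_s'],st['contact_force'])
a=cv2.resize(t['pixels'][120:220,370:490,::-1],None,fx=3.3,fy=3.3,interpolation=2);b=cv2.resize(s['pixels'][160:260,80:200,::-1],None,fx=3.3,fy=3.3,interpolation=2)
cv2.imwrite('pics/z12.png',np.hstack([a,b]))
for p in([.559,-.3615,.094],[.559,-.3615,.014]):print(proj(t,p),proj(s,p),proj(w,p))
```

```text
0.9987462762404679 [ 0.52382385 -0.41931291  0.13141538] 15.8 [-0.41141171  0.05609162  0.02620356]
(np.float64(435.14311378386736), np.float64(163.01355074843516)) (np.float64(134.0023069309581), np.float64(202.93084155745316)) (np.float64(272.4596376041938), np.float64(182.53207666960236))
(np.float64(420.8501485062916), np.float64(168.48317992467133)) (np.float64(141.19939557788666), np.float64(227.65253560192892)) (np.float64(272.4426791375966), np.float64(220.8865071277889))
```

View pics/z12.png

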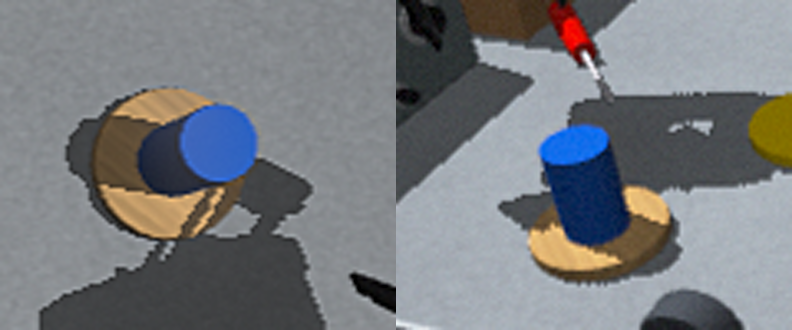

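View pics/s12.png

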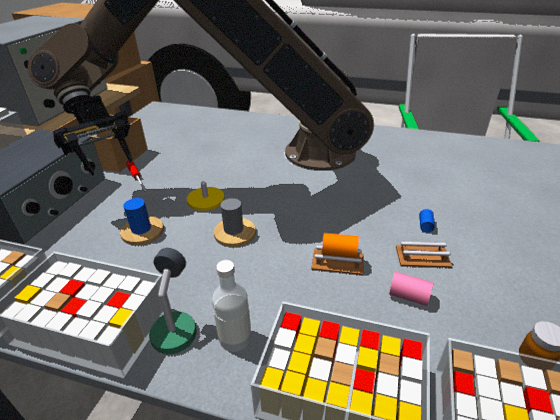

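View pics/w12.png

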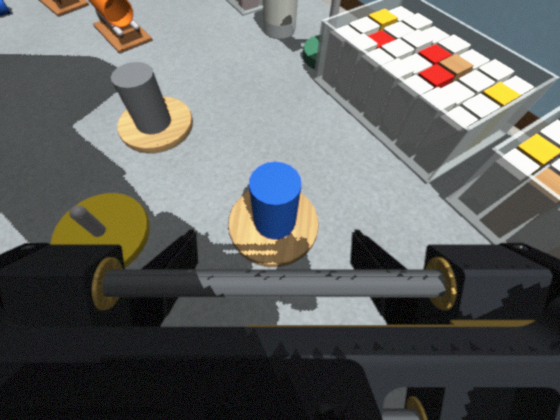

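```bash
python3 -c "
from bench import ctrl
print(ctrl.close_job())"
```

```text
the job is handed in; nothing more can be done
None
```

The blue tumbler is standing mouth down over the empty peg, and I've handed the job in. I gripped it near its closed end, lifted it off the rails and turned it over in the air. I then lowered it until the rim pressed on the wooden foot with about 7 N, opened the fingers and backed off 12 cm.

- **Placement:** in the last top and scene pictures the closed end lies within about 1 px of where a seated tumbler should appear. The cup looks upright on the foot.
- **Other things:** the orange and grey tumblers, the pink cup and the small blue cup look unmoved.
- **Robot:** the gripper is open and clear of the tumbler, the force reading was about 0 N, and the clock read 15.8 s of the 40 s allowed.
- **Disagreements:** peg positions from the different cameras varied by up to 6 mm, against 15 mm of play. The finger opening on the cup read 0.49, where about 0.55 was expected for 52 mm, but the grip held without slipping.

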